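Weigh two socket cases by hand, dock the full one and clamp it

ROBOT

A 6-joint arm with a two-finger parallel gripper is mounted at the origin on the work surface. World frame = base frame: x ahead of the robot, y to its left, z up, the work surface at z = 0. Lengths are in m, angles in rad, forces in N, time in s.
With the tool pointing down it reaches from about 0.25 to 0.775 m from the base axis. Payload 4 kg.
Tool frame: the origin (TCP) lies between the finger pads; the fingertips stand 14 mm ahead of it and the grasp point (between the pads) lies 5 mm behind it (robot.nose_length is the distance from the TCP to the fingertips, in m); z points along the fingers, y is the direction in which the jaws open and shut (so a half turn about z gives the same grasp; the last joint's range is limited). The gripper opens to 94 mm and grips with 3 to 60 N. Pads are 16 mm wide; open, the fingers measure 119 mm over their backs; the gripper's body (75 mm by 177 mm) begins 78 mm behind the grasp point.
Start: joints at [1.121, 0.087, 1.371, -0, 1.684, -0.103], TCP at [0.187, 0.517, 0.22] pointing down, gripper open.
Joint ranges: [-3.1, 3.1], [-0.76, 2.03], [0.27, 2.55], [-1.08, 4.22], [0.17, 2.65], [-2.57, 2.57]. Speed limits (rad/s): [2.79, 2.79, 3.14, 3.14, 3.14, 3.14].

INTERFACE

Orientations are given as [roll, pitch, yaw] about the fixed x, y, z axes, in that order (R = Rz(yaw) Ry(pitch) Rx(roll)).
In Python, from bench import robot, eyes, finder gives the robot as it stands.
- The arm moves only by the tool play_rows, never from a script. Its argument "rows" is a list of rows, each an object with "linear": the shift along the tool's x, y, z in cm, a list of three; "spin": the turn about the tool's z in degrees. A call has 1 to 12 rows; each row shifts and turns the commanded pose from where the row before left it, along the tool's axes as they then stand; what a row does not reach is not made up. A row lasts 1/12 s, in which the tool goes at most 41.7 mm and 7.16 degrees, less where a joint would pass 70% of its speed; a pose out of reach is approached as far as the arm can. A call with a gripper value outside its range is refused whole. "claw" is the finger opening in cm, from 0 to 9.4, set as the call begins (left out, the last holds). The fingers move at their own pace and stop on an object; the grip force is fixed at half the most. Time passes only in rows, so rows that do not move let the fingers close. It gives the time, the measured TCP pose, the force and the opening at its end, in the units of the state.
- robot.get_obs(): the state, without advancing time (a new reading comes with each control period).
- eyes.snapshot(name): name is "side" or "top" or "wrist"; returns a dict with "frame" (420x560x3 uint8, red, green, blue), "fx", "fy", "cx", "cy" (pixels), "rvec" (rotation vector, rad) and "tvec" (3), from world to camera coordinates, as OpenCV has them; the wrist camera has in their place "mount" (4x4, takes a point from camera to tool coordinates, whose origin is the TCP and whose axes are the flange's). Camera axes: x right, y down, z forward; pixel columns grow to the right and rows downward; lengths in m; the calibration is good to about 2 mm. A picture is of the moment at which its call begins: read the wrist's pose just before it. There is no depth.
- robot.close_job(): hands the job in, once; it reports no verdict.
Trained networks look in a picture, given as the dict that the camera call returned (one of the last four; its "shot" number tells which), for a name from the list of things; names that differ only in an ending like _2 or _b are one class to them, and where a whole thing is asked for, a point or a joint stands for the part that bears it (a point fixed in the world has none). Each returns a list of dicts, best first, with "conf" (0 to 1); they miss things now and then, are a little off and sometimes report something else, mostly with a low value. They report only what shows in the picture. A call takes as long as a camera call. They do not tell look-alikes from the thing itself.
- finder.silhouettes(picture, name): "pixels" (420x560 bool, what is visible of it) and "box" ([centre column, centre row, width, height] in pixels, round what is visible of it).
The state is a dict: "time": time; "joint_positions": joint angles; "qvel": joint speeds; "joint_torque": joint torques, N m; "tool_pos": TCP position; "ee_rot": TCP orientation; "wrist_force": force on the tool from outside, world axes, zero at the start; "wrist_torque": the same for the moment, N m; "width": finger opening in m.
Only numpy, scipy, OpenCV 4.12 (cv2) and the standard library are available. Lean on these libraries where they do the work, as an engineer would, in place of code of your own. Each camera call takes 0.05 s, during which the arm holds its last target. There are 200 camera calls.

TASK

One of the two look-alike socket cases is full and the other is empty: find out by lifting. Seat the full (heavier) case flat and square in the pocket of the sloping dock, then slide the dock's keeper down the slope until the case is fully home against the lower lip and the keeper is tight against it. Put the empty case flat in the steel tray, drop neither case, and leave the spray can, wrench and screwdriver where they are.

Things in the scene. Friction and masses are not known exactly. Their poses are not given: they have to be found in the camera images.
- case_a: A shut black case, 150 x 80 x 50 mm, with a carrying bar on top. Origin: centre of its underside; x along its 150 mm, z up out of its lid. The bar runs along x over the centre: 90 mm long, 16 mm wide, 68 to 84 mm above the underside, on two posts, open below. Starts flat on the bench, bar pointing roughly away from the robot. Full: 0.7 to 0.8 kg; empty: 0.22 to 0.32 kg.
- case_b: The other case, the same in every visible way and size (see case_a). Either of the two can be the full one.
- bed: Grey pocket of the dock, tilted 30 degrees, low end towards the robot. Origin: middle of the pocket's floor, 85 mm above the bench; x up the slope, y across, z square out of the floor. 86 mm wide between side walls 18 mm high, flared outward above to 32 mm. 185 mm long with the keeper up: a case lies in it lengthwise, along x, either end first, with 35 mm to spare.
- lip (a point): Middle of the inner face of the pocket's lower lip, at floor height: bed x = -92.5 mm. The lip is 30 mm high. A case fully home touches it, with its origin 75 mm up-slope of this point (bed x = -17.5 mm). Axes as the bed's.
- keeper_knob (a point): In the grip of the keeper, a steel bar across the pocket's upper end that slides along it. The grip is a black block 24 mm along the slope, 16 mm wide, standing square to the bed's floor from 26 to 62 mm above it; this point is on its axis, 46 mm above the floor, 10 mm up-slope of the keeper's clamping face. Axes as the bed's.
- keeper (a joint): How far the keeper has slid down the slope from its upper end, m (0 up; its end at 0.060 is only reached with an empty pocket). Clamping face at bed x = 92.5 mm minus this; with a case home it stops at about 0.035. Slides with about 2 N and stays where it is left.
- tray: Low open tray of bare sheet steel, 200 x 124 mm outside, walls 4 mm thick and 30 mm high, inner length along x. Origin: centre of its underside, x along its 200 mm; the inner floor is 4 mm up. Fixed to the bench. A case lies in it lengthwise, either end first.
- spray_can: Bystander: a spray can 170 mm tall, 60 mm across, standing. Origin: centre of its underside.
- wrench: Bystander: a steel wrench 170 mm long lying flat. Origin: under its middle, x along it.
- screwdriver: Bystander: a screwdriver 180 mm long lying flat. Origin: under its middle, x along it.
Not all that is in view belongs to the job. Leave any pink or purple look-alike of the case_a alone.

How it is judged:
By the outcome, as a careful person would: the job done as asked, in the order asked, and still so for the second after the job is handed in, with the robot touching nothing.
It also fails if it takes over 64 s, if anything falls off the work surface, if the arm or the gripper's body presses on something with over 40 N, if the wrist force passes 120 N, or if a joint passes its speed limit or range.

## Working session

There is one attempt and no reset: what is moved stays moved. The work goes in short steps, Python scripts to look and compute and a tool call to move; the robot and the scene stay as the last step left them, time stands still between calls to the robot, and variables do not carry over. Pictures are saved under pics/ and viewed, about 8 in all and at most 12, crops included, and the job is handed in when it is done.

Besides the shell and the picture viewer there is one more tool, called after "Request:" as name(argument=value, ...) on one line, values as JSON. play_rows: Moves the arm, as the interface text tells. Its arguments: {"type":"object","properties":{"rows":{"type":"array"},"claw":{"type":"number"}},"required":["rows"]}

```bash
ls; mkdir -p pics; cat > h.py <<'E'
import numpy as np, cv2
from scipy.spatial.transform import Rotation as R
from bench import robot, eyes, finder
def snap(n):
    o=robot.get_obs(); s=eyes.snapshot(n); s['obs']=o; s['name']=n; return s
def save(s,f,crop=None,k=1):
    im=s['frame'][:,:,::-1]
    if crop: x0,y0,x1,y1=crop; im=im[y0:y1,x0:x1]
    cv2.imwrite('pics/'+f,cv2.resize(im,None,fx=k,fy=k,interpolation=cv2.INTER_CUBIC) if k!=1 else im)
def cam(s):
    K=np.array([[s['fx'],0,s['cx']],[0,s['fy'],s['cy']],[0,0,1]])
    if 'mount' in s:
        T=np.eye(4);T[:3,:3]=R.from_euler('xyz',s['obs']['ee_rot']).as_matrix();T[:3,3]=s['obs']['tool_pos']
        W=np.linalg.inv(T@np.array(s['mount']))
        return K,W[:3,:3],W[:3,3]
    return K,cv2.Rodrigues(np.array(s['rvec'],float))[0],np.array(s['tvec'],float).ravel()
def proj(s,P):
    K,r,t=cam(s);p=(np.atleast_2d(P)@r.T+t)@K.T;return p[:,:2]/p[:,2:]
def onz(s,uv,z):
    K,r,t=cam(s);uv=np.atleast_2d(uv)
    d=np.c_[uv,np.ones(len(uv))]@np.linalg.inv(K).T@r;c=-r.T@t
    return c+d*((z-c[2])/d[:,2])[:,None]
E
python3 - <<'E'
from h import *
for n in('top','side'):
    s=snap(n);save(s,n+'0.png')
    K,r,t=cam(s);print(n,(-r.T@t).round(3),s['fx'])
    for k in('case_a','bed','keeper_knob','tray','spray_can','wrench','screwdriver'):
        for d in finder.silhouettes(s,k):
            print(k,round(d['conf'],2),np.round(d['box']),d['pixels'].sum())
print(robot.get_obs())
E
```

```text
pics
top [ 0.295 -0.054  1.477] 487.05202748313746
case_a 0.79 [223. 190.  31.  51.] 1411
case_a 0.76 [165. 117.  48.  51.] 1385
case_a 0.73 [282. 200.  34.  54.] 1408
case_a 0.7 [224. 260.  38.  60.] 1419
case_a 0.66 [160. 287.  60.  40.] 1575
bed 0.57 [156. 194.  44.  92.] 3717
keeper_knob 0.76 [156. 169.  30.  17.] 327
tray 0.56 [333. 196.  57.  68.] 2758
spray_can 0.98 [278. 120.  23.  34.] 643
wrench 0.7 [215. 131.  25.  51.] 405
screwdriver 0.74 [334. 197.  59.  75.] 2803
screwdriver 0.51 [400. 197.  12.  58.] 258
side [ 0.061 -0.981  1.27 ] 544.2774710903609
case_a 0.91 [157. 181.  28.  40.] 1075
case_a 0.86 [299. 138.  36.  36.] 939
case_a 0.7 [280. 234.  60.  48.] 1552
case_a 0.67 [201. 214.  56.  47.] 1485
case_a 0.61 [261. 188.  52.  36.] 1348
bed 0.9 [235. 138.  75.  74.] 2542
keeper_knob 0.74 [251. 121.  13.  22.] 152
tray 0.88 [308. 277.  82.  69.] 3130
spray_can 0.71 [345. 192.  27.  52.] 1024
screwdriver 0.87 [335. 341.  41.  25.] 302
{'time': 0.8, 'joint_positions': array([ 1.12091501e+00,  8.71953323e-02,  1.37063601e+00,  2.29897831e-05,
        1.68356956e+00, -1.03130339e-01]), 'qvel': array([-0.00127916,  0.00139167, -0.00175557, -0.00068187, -0.00196848,
       -0.00039718]), 'joint_torque': array([-9.22395047e-04, -3.40004289e+01, -3.02575350e+01,  7.17393612e-02,
        2.36451271e-02, -7.53079775e-06]), 'tool_pos': array([0.1869497 , 0.51730752, 0.21954094]), 'ee_rot': array([ 3.14139956e+00, -2.98092203e-06,  2.79484426e+00]), 'wrist_force': array([0.97016836, 0.49861057, 0.03623602]), 'wrist_torque': array([-0.00089577,  0.02087792,  0.03108458]), 'width': 0.0937531431188858}
```

```bash
python3 - <<'E'
import cv2,numpy as np
a=cv2.imread('pics/top0.png')[80:320,110:430];b=cv2.imread('pics/side0.png')[90:370,110:430]
cv2.imwrite('pics/t0c.png',cv2.resize(a,None,fx=2.5,fy=2.5,interpolation=2))
cv2.imwrite('pics/s0c.png',cv2.resize(b,None,fx=2.1,fy=2.1,interpolation=2))
E
```

```text
(no output)
```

View pics/t0c.png

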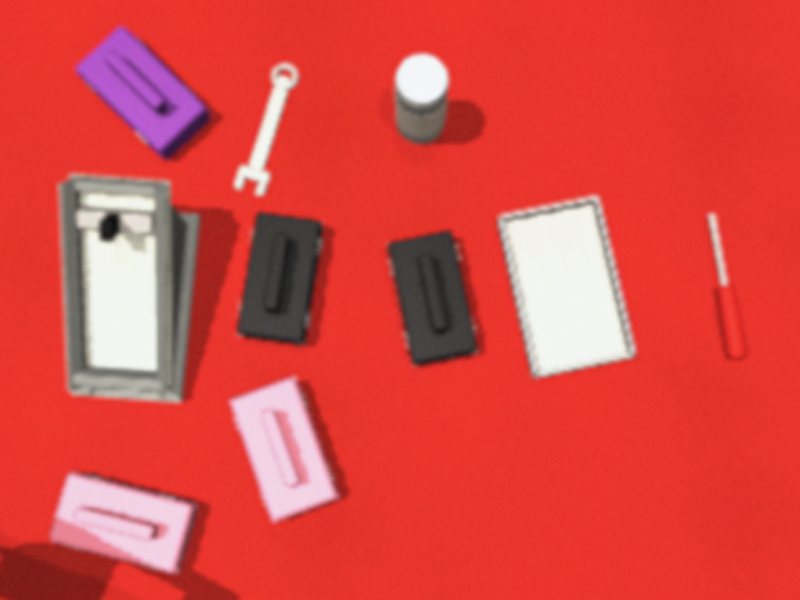

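View pics/s0c.png

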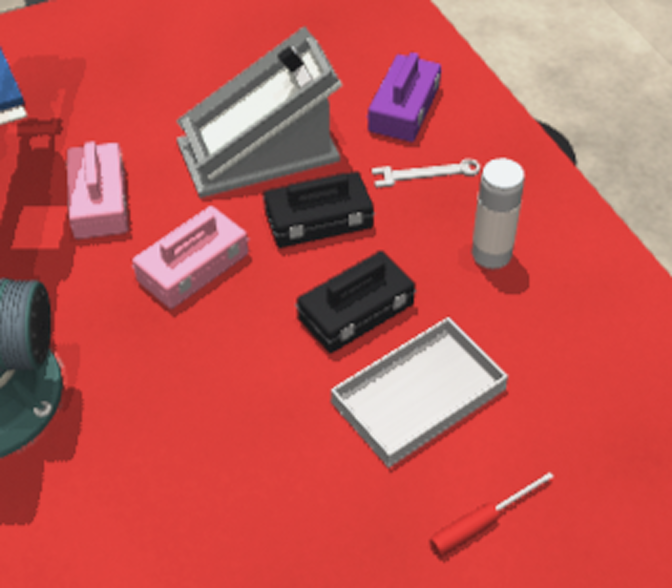

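```bash
cat >> h.py <<'E'
from scipy.optimize import minimize
def boxpts(x0,x1,y0,y1,z0,z1): return np.array([[x,y,z] for x in(x0,x1) for y in(y0,y1) for z in(z0,z1)])
CASE=[boxpts(-.075,.075,-.04,.04,0,.05),boxpts(-.045,.045,-.008,.008,.05,.084)]
TRAY=[boxpts(-.1,.1,-.062,.062,0,.03)]
def render(s,parts,p,pitch=0):
    m=np.zeros((420*4,560*4),np.uint8)
    r=R.from_euler('xyz',[0,pitch,p[2]]).as_matrix()
    for q in parts:
        uv=proj(s,q@r.T+[p[0],p[1],p[3]])
        cv2.fillConvexPoly(m,cv2.convexHull(np.round((uv+.5)*4).astype(np.int32)),255)
    return cv2.resize(m,(560,420),interpolation=cv2.INTER_AREA)/255.
def fit(obs,parts,p0,steps=(.01,.01,.15,.005),fixz=False):
    def c(p):
        p=list(p)+[p0[3]]*(len(p)==3)
        e=0
        for s,m in obs:
            f=render(s,parts,p);e+=1-np.minimum(f,m).sum()/np.maximum(f,m).sum()
        return e/len(obs)
    x0=np.array(p0[:3] if fixz else p0,float)
    sim=np.vstack([x0]+[x0+np.eye(len(x0))[i]*steps[i] for i in range(len(x0))])
    r=minimize(c,x0,method='Nelder-Mead',options=dict(initial_simplex=sim,xatol=1e-4,fatol=1e-4,maxiter=250))
    return r.x,r.fun
def near(s,name,uv):
    L=finder.silhouettes(s,name)
    return min(L,key=lambda d:np.hypot(*(np.array(d['box'][:2])-uv)))['pixels']
E
cat > f1.py <<'E'
from h import *
t,sd=snap('top'),snap('side')
ct=finder.silhouettes(t,'case_a');cs=finder.silhouettes(sd,'case_a')
pk=lambda L,uv:min(L,key=lambda d:np.hypot(*(np.array(d['box'][:2])-uv)))['pixels']
for nm,u,v in(('L',(223,190),(261,188)),('R',(282,200),(280,234))):
    p0=onz(t,u,.04)[0]
    b=[fit([(t,pk(ct,u)),(sd,pk(cs,v))],CASE,[p0[0],p0[1],y,0.]) for y in(-.15,.15)]
    x,f=min(b,key=lambda q:q[1]);print(nm,x.round(4),np.degrees(x[2]).round(1),round(f,3))
u,v=(333,196),(308,277);p0=onz(t,(336,195),.015)[0]
x,f=fit([(t,near(t,'tray',u)),(sd,near(sd,'tray',v))],TRAY,[p0[0],p0[1],.15,0.]);print('tray',x.round(4),np.degrees(x[2]),f)
# bed
f=t['frame'].astype(int);b=near(t,'bed',(156,194))
ys,xs=np.where(b);print(xs.min(),xs.max(),ys.min(),ys.max())
w=(f.min(2)>190);w[:,:138]=0;w[:,182:]=0;w[:172]=0;w[232:]=0
c=max(cv2.findContours(w.astype(np.uint8),0,2)[0],key=cv2.contourArea)
print(cv2.minAreaRect(c),cv2.boundingRect(c))
for r in range(172,234,5):
    q=np.where(w[r])[0];print(r,(q.min(),q.max()) if len(q) else None)
k=near(t,'keeper_knob',(156,169));print(np.argwhere(k).mean(0))
E
python3 f1.py
```

```text
L [ 0.5304  0.0927 -0.1484  0.0037] -8.5 0.067
R [ 0.5051 -0.0895  0.1955  0.0017] 11.2 0.074
tray [ 0.5188 -0.2504  0.1934  0.0013] 11.079713550179015 0.03557293619902785
133 178 150 237
((158.51666259765625, 199.4994659423828), (55.80234909057617, 26.51860809326172), 88.09085083007812) (145, 172, 28, 56)
172 (np.int64(146), np.int64(168))
177 (np.int64(145), np.int64(171))
182 (np.int64(145), np.int64(171))
187 (np.int64(145), np.int64(171))
192 (np.int64(145), np.int64(171))
197 (np.int64(146), np.int64(171))
202 (np.int64(146), np.int64(171))
207 (np.int64(146), np.int64(172))
212 (np.int64(146), np.int64(172))
217 (np.int64(146), np.int64(172))
222 (np.int64(146), np.int64(172))
227 (np.int64(163), np.int64(171))
232 None
[168.17301038 154.60207612]
```

```bash
cat >> h.py <<'E'
def go(tx,ty,tz,yawdeg=None,o=None):
    """tool-axis shift (cm) and spin (deg) from the present pose; spin meant first, then shift"""
    o=o or robot.get_obs();y0=o['ee_rot'][2]
    d=0
    if yawdeg is not None: d=(yawdeg-np.degrees(y0)+90)%180-90
    yn=y0+np.radians(d);r=R.from_euler('xyz',[np.pi,0,yn]).as_matrix()
    v=r.T@(np.array([tx,ty,tz])-o['tool_pos'])*100
    # world yaw increases -> tool z points down -> spin sign negative
    print('spin',round(-d,2),'then shift',v.round(2),'at',o['tool_pos'].round(4),np.degrees(y0).round(2),'j6',round(o['joint_positions'][5],2))
E
python3 - <<'E'
from h import *
t=snap('top');s=snap('wrist')
print(np.array(s['mount']).round(3),s['fx'],s['cx'])
a=onz(t,[(158.5,199.5)],.085);print('bed approx',a)
for z in (.25,.3,.35):
  for tx in(.5,.55,.6):
    s['obs']=dict(tool_pos=np.array([tx,.28,z]),ee_rot=np.array([np.pi,0,np.pi]))
    print(z,tx,proj(s,np.array([[.62,.24,.13],[.62,.32,.13],[.45,.24,.04],[.45,.32,.04]])).round().tolist())
go(.55,.28,.35,180)
E
```

```text
[[-0.001 -0.966 -0.257  0.073]
 [ 1.    -0.    -0.001 -0.002]
 [ 0.    -0.257  0.966 -0.165]
 [ 0.     0.     0.     1.   ]] 332.7225264111078 276.8231338349418
bed approx [[0.50033009 0.26723391 0.085     ]]
0.25 0.5 [[238.0, 331.0], [320.0, 331.0], [242.0, 148.0], [315.0, 148.0]]
0.25 0.55 [[236.0, 284.0], [321.0, 284.0], [241.0, 101.0], [316.0, 101.0]]
0.25 0.6 [[235.0, 234.0], [323.0, 234.0], [240.0, 50.0], [317.0, 49.0]]
0.3 0.5 [[243.0, 304.0], [314.0, 304.0], [246.0, 146.0], [310.0, 146.0]]
0.3 0.55 [[242.0, 263.0], [315.0, 263.0], [245.0, 104.0], [311.0, 104.0]]
0.3 0.6 [[240.0, 219.0], [317.0, 219.0], [244.0, 59.0], [312.0, 59.0]]
0.35 0.5 [[247.0, 284.0], [310.0, 284.0], [250.0, 144.0], [307.0, 144.0]]
0.35 0.55 [[246.0, 247.0], [311.0, 247.0], [249.0, 106.0], [308.0, 106.0]]
0.35 0.6 [[245.0, 208.0], [312.0, 207.0], [248.0, 66.0], [308.0, 66.0]]
spin -19.87 then shift [-36.31 -23.73 -13.05] at [0.1869 0.5173 0.2195] 160.13 j6 -0.1
```

Request:
play_rows(rows=[{"linear": [0, 0, -1.7], "spin": -6.62}, {"linear": [0, 0, -1.7], "spin": -6.62}, {"linear": [0, 0, -1.6], "spin": -6.63}])

```text
time: 1.55
tool_pos: [0.1869, 0.5171, 0.2699]
ee_rot: [-3.141, -0.0, -3.136]
wrist_force: [0.2, 0.3, 0.2]
width: 0.0939
```

Request:
play_rows(rows=[{"linear": [-2.8, -2.2, 0], "spin": 0}, {"linear": [-2.8, -2.2, 0], "spin": 0}, {"linear": [-2.8, -2.2, 0], "spin": 0}, {"linear": [-2.8, -2.2, 0], "spin": 0}, {"linear": [-2.8, -2.2, 0], "spin": 0}, {"linear": [-2.8, -2.2, 0], "spin": 0}, {"linear": [-2.8, -2.2, 0], "spin": 0}, {"linear": [-2.8, -2.2, 0], "spin": 0}, {"linear": [-2.8, -2.2, 0], "spin": 0}, {"linear": [-2.8, -2.2, 0], "spin": 0}, {"linear": [-2.8, -2.2, 0], "spin": 0}, {"linear": [-0.5, -0.5, 0], "spin": 0}])

```text
time: 2.55
tool_pos: [0.5035, 0.2666, 0.2686]
ee_rot: [-3.139, 0.001, 3.136]
wrist_force: [-1.0, 0.4, -0.5]
width: 0.0938
```

```bash
python3 - <<'E'
from h import *
import pickle
o=robot.get_obs();print(o['time'],o['tool_pos'],np.degrees(o['ee_rot']),np.abs(o['qvel']).max())
s=snap('wrist');save(s,'w1.png',(150,60,410,390),1.8)
pickle.dump(s,open('w1.pkl','wb'))
for k in('bed','keeper_knob'):
    for d in finder.silhouettes(s,k): print(k,d['conf'],np.round(d['box']))
E
```

```text
2.55 [0.50347678 0.26658575 0.26856374] [-1.79875362e+02  4.31892236e-02  1.79677084e+02] 0.0844464146386819
bed 0.96 [274. 210. 138. 239.]
keeper_knob 0.81 [274. 296.  91.  31.]
```

View pics/w1.png

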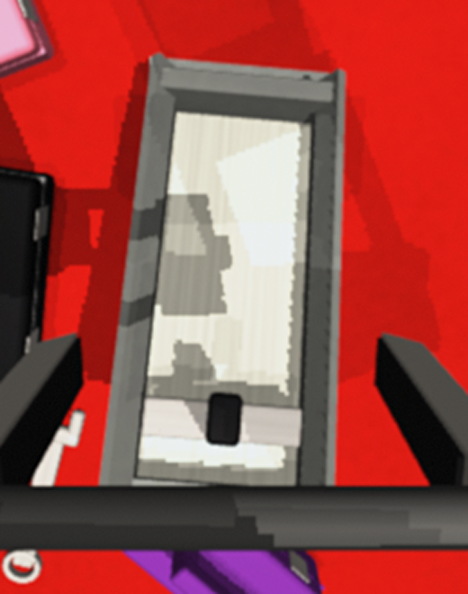

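```bash
cat > bedfit.py <<'E'
from h import *
import pickle
from scipy.optimize import least_squares
s=pickle.load(open('w1.pkl','rb'))
c=lambda u,v:np.array([u/1.8+150,v/1.8+60])
L0,L1,R0,R1=c(175,112),c(135,480),c(313.5,122.5),c(298,483)
KN=np.vstack([boxpts(.0905,.1145,-.008,.008,.03,.062)])
k0=np.array([c(207,393),c(241,446)])
def bw(p,P): return np.atleast_2d(P)@R.from_euler('xyz',[0,-np.pi/6,p[2]]).as_matrix().T+[p[0],p[1],p[3]]
def dist(q,a,b): d=(b-a)/np.linalg.norm(b-a); return (q-a)@np.array([-d[1],d[0]])
def res(p):
    P=lambda *v:proj(s,bw(p,v))[0]
    r=[dist(P(x,-.043,0),L0,L1) for x in(-.09,0,.1)]+[dist(P(x,.043,0),R0,R1) for x in(-.09,0,.1)]
    r+=[(P(-.0925,-.043,0)-L0)[1],(P(-.0925,.043,0)-R0)[1]]
    uv=proj(s,bw(p,KN)); r+=list((uv.min(0)-k0[0]))+list(uv.max(0)-k0[1])
    r.append((p[3]-.085)/.003)
    return np.array(r)
q=least_squares(res,[.5,.27,0.,.085]);print(q.x.round(4),np.degrees(q.x[2]));print(q.fun.round(1))
np.save('bed.npy',q.x)
# overlay in top view and side
out=[]
for n,cr in(('top',(110,130,230,260)),('side',(180,80,300,210))):
    t=snap(n);im=cv2.resize(t['frame'][cr[1]:cr[3],cr[0]:cr[2],::-1],None,fx=3.3,fy=3.3,interpolation=2)
    for poly in([[-.0925,-.043,0],[.0925,-.043,0],[.0925,.043,0],[-.0925,.043,0]],[[.0905,-.008,.062],[.1145,-.008,.062],[.1145,.008,.062],[.0905,.008,.062]],[[-.0925,-.043,.03],[-.0925,.043,.03]]):
        uv=(proj(t,bw(q.x,poly))+.5-np.array(cr[:2]))*3.3
        cv2.polylines(im,[np.round(uv).astype(np.int32)],True,(0,255,0),1)
    out.append(im)
cv2.imwrite('pics/bedov.png',np.hstack(out))
E
python3 bedfit.py
```

```text
[ 0.5062  0.2674 -0.09    0.0795] -5.154650699389947
[-1.3 -1.4 -1.5  1.7  1.7  1.6 -1.9 -1.3 -1.   0.3  1.6  2.  -1.8]
```

View pics/bedov.png

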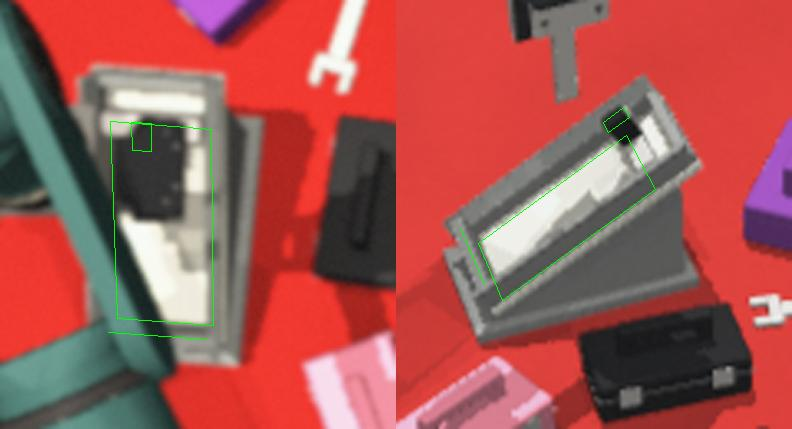

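```bash
cat > b2.py <<'E'
from bedfit import *
s2=snap('wrist');pickle.dump(s2,open('w2.pkl','wb'));print(s2['obs']['tool_pos'],s2['obs']['qvel'].max())
print('meas',L0,R0,L1,R1)
p=q.x
P=np.array([[x,y,0] for x in(-.0925,.1) for y in(-.043,.043)])
print('pred old',proj(s,bw(p,P)).round(1).tolist());print('pred new',proj(s2,bw(p,P)).round(1).tolist())
im=cv2.resize(s2['frame'][80:360,190:370,::-1],None,fx=2.14,fy=2.14,interpolation=2)
im2=cv2.cvtColor(im,cv2.COLOR_BGR2BGR).copy()
for k in range(0,280,20):
    cv2.putText(im2,str(80+k),(0,int(k*2.14)+8),0,.35,(255,0,0),1);cv2.line(im2,(0,int(k*2.14)),(385,int(k*2.14)),(255,255,0),1)
for k in range(0,180,20):
    cv2.putText(im2,str(190+k),(int(k*2.14),10),0,.35,(255,0,0),1);cv2.line(im2,(int(k*2.14),0),(int(k*2.14),600),(255,255,0),1)
cv2.imwrite('pics/w2.png',np.hstack([im,im2]))
E
python3 b2.py
```

```text
[ 0.5062  0.2674 -0.09    0.0795] -5.154650699389947
[-1.3 -1.4 -1.5  1.7  1.7  1.6 -1.9 -1.3 -1.   0.3  1.6  2.  -1.8]
[0.49887602 0.27146841 0.26991678] 0.00034043083038554924
meas [247.22222222 122.22222222] [324.16666667 128.05555556] [225.         326.66666667] [315.55555556 328.33333333]
pred old [[248.7, 120.3], [322.5, 126.7], [230.5, 290.0], [315.3, 296.5]]
pred new [[244.7, 124.3], [317.9, 131.2], [224.9, 293.2], [309.1, 300.2]]Traceback (most recent call last):
  File "b2.py", line 8, in <module>
    im2=cv2.cvtColor(im,cv2.COLOR_BGR2BGR).copy()
                        ^^^^^^^^^^^^^^^^^
AttributeError: module 'cv2' has no attribute 'COLOR_BGR2BGR'
```

```bash
python3 - <<'E'
import pickle,cv2,numpy as np
s2=pickle.load(open('w2.pkl','rb'))
im=cv2.resize(s2['frame'][80:360,190:370,::-1],None,fx=2.14,fy=2.14,interpolation=2)
im2=im.copy()
for k in range(0,280,20):
    y=int(k*2.14);cv2.line(im2,(0,y),(385,y),(255,255,0),1);cv2.putText(im2,str(80+k),(0,y+10),0,.35,(255,0,0),1)
for k in range(0,180,20):
    x=int(k*2.14);cv2.line(im2,(x,0),(x,600),(255,255,0),1);cv2.putText(im2,str(190+k),(x,10),0,.35,(255,0,0),1)
cv2.imwrite('pics/w2.png',np.hstack([im,im2]))
E
```

```text
(no output)
```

View pics/w2.png

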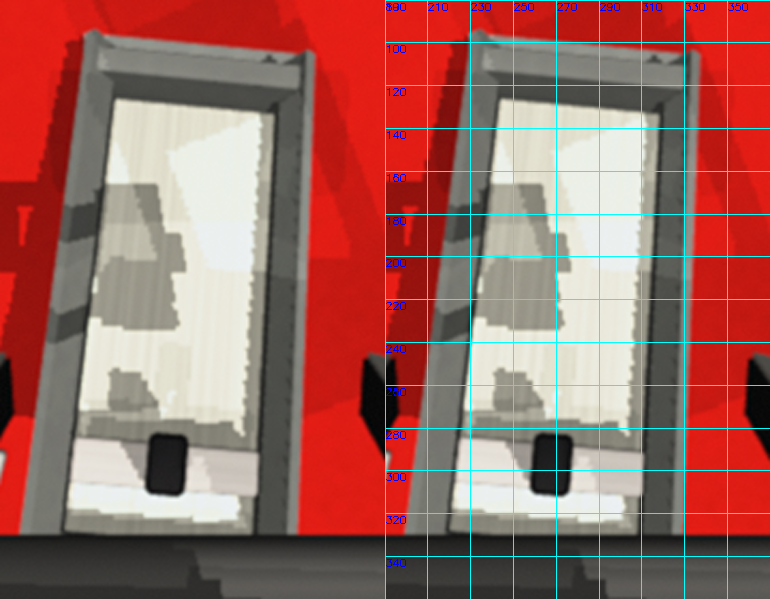

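```bash
sed -i "s/w1.pkl/w2.pkl/; s|u/1.8+150,v/1.8+60|u/2.14+190-.25,v/2.14+80-.25|; s/^L0,L1.*/L0,L1,R0,R1=c(114,99),c(64,530),c(274,113),c(253,535)/; s/^k0=.*/k0=np.array([c(145.5,433.5),c(188,496)])/; /^# overlay/,\$d" bedfit.py
python3 - <<'E'
from bedfit import *
p=q.x
for n in('top','side'):
    t=snap(n)
    k=near(t,'keeper_knob',(156,169) if n=='top' else (251,121))
    ys,xs=np.where(k);print(n,'bar sil',xs.min(),xs.max()+1,ys.min(),ys.max()+1)
    bar=boxpts(.0925,.1125,-.043,.043,0.005,.026);uv=proj(t,bw(p,np.vstack([bar,KN])))+.5;print(uv.min(0),uv.max(0))
for fz in(.085,):
    g=least_squares(lambda v:res([v[0],v[1],v[2],fz]),p[:3]);print(g.x,g.fun.round(1))
E
```

```text
[ 0.5064  0.2667 -0.0865  0.0782] -4.955507487162492
[-0.8 -0.9 -1.1  0.9  0.8  0.8 -1.4 -1.3 -0.9  0.1  0.6  1.8 -2.3]
top bar sil 141 171 162 172
[140.79860191 160.48075584] [173.80673005 175.81882856]
side bar sil 243 258 113 130
[242.87545058 112.81356036] [262.93988616 136.92752345]
[ 0.50418711  0.26687515 -0.08708046] [-0.1 -0.2 -0.2  0.  -0.  -0.  -3.4 -3.1 -1.2  1.4  0.8  3.9  0. ]
```

```bash
python3 -c "
from h import *
go(.530,.0927,.23,171.5)"
```

```text
spin 8.57 then shift [ -5.66 -17.17   3.97] at [0.4994 0.2709 0.2697] -179.93 j6 -1.17
```

Request:
play_rows(rows=[{"linear": [0, 0, 0], "spin": 4.3}, {"linear": [0, 0, 0], "spin": 4.3}, {"linear": [-0.95, -2.85, 0.66], "spin": 0}, {"linear": [-0.95, -2.85, 0.66], "spin": 0}, {"linear": [-0.95, -2.85, 0.66], "spin": 0}, {"linear": [-0.95, -2.85, 0.66], "spin": 0}, {"linear": [-0.95, -2.85, 0.66], "spin": 0}, {"linear": [-0.95, -2.85, 0.66], "spin": 0}, {"linear": [0, 0, 0], "spin": 0}, {"linear": [0, 0, 0], "spin": 0}, {"linear": [0, 0, 0], "spin": 0}])

```text
time: 4.07
tool_pos: [0.5307, 0.0932, 0.2302]
ee_rot: [3.141, 0.0, 2.992]
wrist_force: [-0.2, 0.5, 0.3]
width: 0.0943
```

```bash
cat > cf.py <<'E'
from h import *
import sys
def casefit(x,y,yaw,im=None,z=0.):
    s=snap('wrist');print(s['obs']['tool_pos'].round(4),np.degrees(s['obs']['ee_rot']).round(2),abs(s['obs']['qvel']).max().round(4))
    p=proj(s,[[x,y,.05]])[0];m=near(s,'case_a',p)
    vis=np.ones((420,560));
    q=fit([(s,m)],CASE,[x,y,yaw,z],fixz=True)
    print('fit',q[0].round(4),np.degrees(q[0][2]).round(2),round(q[1],3))
    if im: save(s,im,(130,30,430,410),1.5)
    return q,s
if __name__=='__main__':
    a=list(map(float,sys.argv[1:4]));casefit(a[0],a[1],np.radians(a[2]),sys.argv[4])
E
python3 cf.py .5304 .0927 -8.5 w3.png
```

```text
[0.5307 0.0932 0.2302] [1.7995e+02 1.0000e-02 1.7140e+02] 0.023
fit [ 0.5327  0.0894 -0.1669] -9.57 0.028
```

View pics/w3.png

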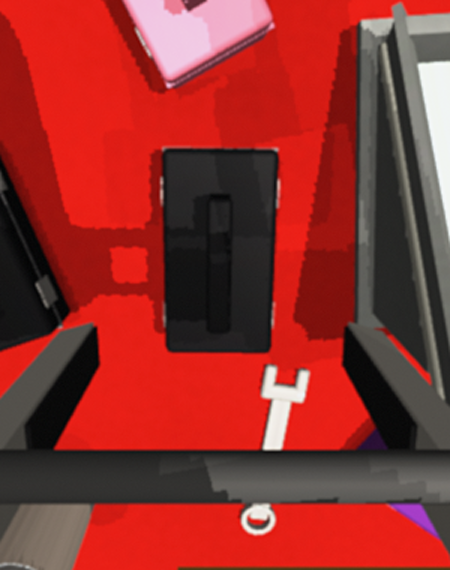

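```bash
python3 -c "
from h import *
go(.5327,.0894,.0715,-9.57)"
```

```text
spin 1.06 then shift [-0.27 -0.41 15.89] at [0.5307 0.0939 0.2304] 171.49 j6 -1.35
```

Request:
play_rows(rows=[{"linear": [-0.25, -0.41, 0], "spin": 1.06}, {"linear": [0, 0, 2.5], "spin": 0}, {"linear": [0, 0, 2.5], "spin": 0}, {"linear": [0, 0, 2.5], "spin": 0}, {"linear": [0, 0, 2.5], "spin": 0}, {"linear": [0, 0, 2.5], "spin": 0}, {"linear": [0, 0, 1.7], "spin": 0}, {"linear": [0, 0, 1.2], "spin": 0}, {"linear": [0, 0, 0.5], "spin": 0}, {"linear": [0, 0, 0], "spin": 0}, {"linear": [0, 0, 0], "spin": 0}])

```text
time: 5.08
tool_pos: [0.5333, 0.0886, 0.0719]
ee_rot: [3.141, 0.002, 2.973]
wrist_force: [0.4, -0.5, 1.0]
width: 0.0936
```

Request:
play_rows(claw=0, rows=[{"linear": [0, 0, 0], "spin": 0}, {"linear": [0, 0, 0], "spin": 0}, {"linear": [0, 0, 0], "spin": 0}, {"linear": [0, 0, 0], "spin": 0}, {"linear": [0, 0, 0], "spin": 0}, {"linear": [0, 0, 0], "spin": 0}, {"linear": [0, 0, 0], "spin": 0}, {"linear": [0, 0, 0], "spin": 0}])

```text
time: 5.75
tool_pos: [0.5326, 0.0882, 0.0709]
ee_rot: [3.142, -0.0, 2.973]
wrist_force: [0.1, 0.1, -1.2]
width: 0.0442
```

Request:
play_rows(rows=[{"linear": [0, 0, 0], "spin": 0}, {"linear": [0, 0, 0], "spin": 0}, {"linear": [0, 0, 0], "spin": 0}, {"linear": [0, 0, 0], "spin": 0}, {"linear": [0, 0, 0], "spin": 0}, {"linear": [0, 0, 0], "spin": 0}, {"linear": [0, 0, 0], "spin": 0}])

```text
time: 6.33
tool_pos: [0.5326, 0.0885, 0.0709]
ee_rot: [3.141, 0.0, 2.973]
wrist_force: [0.4, 2.0, -0.1]
width: 0.016
```

Request:
play_rows(rows=[{"linear": [0, 0, -0.5], "spin": 0}, {"linear": [0, 0, -1], "spin": 0}, {"linear": [0, 0, -1], "spin": 0}, {"linear": [0, 0, -0.5], "spin": 0}, {"linear": [0, 0, 0], "spin": 0}, {"linear": [0, 0, 0], "spin": 0}, {"linear": [0, 0, 0], "spin": 0}, {"linear": [0, 0, 0], "spin": 0}])

```text
time: 7.0
tool_pos: [0.5322, 0.0882, 0.1003]
ee_rot: [-3.141, -0.001, 2.973]
wrist_force: [0.4, -0.8, -3.3]
width: 0.0156
```

```bash
python3 -c "
from h import *
o=robot.get_obs();print(o['wrist_force'],o['wrist_torque'],o['width'],o['tool_pos'])"
```

```text
[ 0.36026753 -0.8092754  -3.32037151] [ 0.01438681 -0.04451602 -0.05928104] 0.015584513331285231 [0.53216021 0.08819349 0.10028408]
```

Request:
play_rows(rows=[{"linear": [0, 0, 1], "spin": 0}, {"linear": [0, 0, 1], "spin": 0}, {"linear": [0, 0, 0.6], "spin": 0}, {"linear": [0, 0, 0.2], "spin": 0}, {"linear": [0, 0, 0.15], "spin": 0}, {"linear": [0, 0, 0.05], "spin": 0}, {"linear": [0, 0, 0], "spin": 0}])

```text
time: 7.58
tool_pos: [0.5329, 0.0882, 0.0708]
ee_rot: [-3.141, 0.001, 2.973]
wrist_force: [-0.3, -0.6, -1.9]
width: 0.0155
```

Request:
play_rows(claw=9, rows=[{"linear": [0, 0, 0], "spin": 0}, {"linear": [0, 0, 0], "spin": 0}, {"linear": [0, 0, 0], "spin": 0}, {"linear": [0, 0, 0], "spin": 0}])

```text
time: 7.92
tool_pos: [0.5332, 0.0882, 0.0716]
ee_rot: [3.141, 0.002, 2.973]
wrist_force: [0.0, -0.1, 0.3]
width: 0.0388
```

```bash
python3 -c "
from h import *
go(.507,-.089,.23,11.2)"
```

```text
spin -20.87 then shift [  6.01 -16.87 -15.84] at [0.5332 0.0882 0.0716] 170.33 j6 -1.34
```

Request:
play_rows(rows=[{"linear": [0, 0, -2], "spin": 0}, {"linear": [0, 0, -3.5], "spin": 0}, {"linear": [0, 0, -3.5], "spin": 0}, {"linear": [0, 0, -3.5], "spin": 0}, {"linear": [0, 0, -3.3], "spin": 0}, {"linear": [0, 0, 0], "spin": -6.95}, {"linear": [0, 0, 0], "spin": -6.95}, {"linear": [0, 0, 0], "spin": -6.97}])

```text
time: 8.58
tool_pos: [0.5333, 0.0882, 0.2306]
ee_rot: [-3.141, 0.003, -2.94]
wrist_force: [0.5, -0.0, -1.1]
width: 0.0891
```

Request:
play_rows(rows=[{"linear": [1, -2.8, 0], "spin": 0}, {"linear": [1, -2.8, 0], "spin": 0}, {"linear": [1, -2.8, 0], "spin": 0}, {"linear": [1, -2.8, 0], "spin": 0}, {"linear": [1, -2.8, 0], "spin": 0}, {"linear": [1, -2.87, 0], "spin": 0}, {"linear": [0, 0, 0], "spin": 0}, {"linear": [0, 0, 0], "spin": 0}, {"linear": [0, 0, 0], "spin": 0}, {"linear": [0, 0, 0], "spin": 0}])

```text
time: 9.42
tool_pos: [0.5068, -0.0879, 0.2291]
ee_rot: [3.141, 0.001, -2.945]
wrist_force: [-0.6, -0.6, -0.1]
width: 0.0897
```

```bash
python3 - <<'E'
from cf import *
q,s=casefit(.5051,-.0895,.1955,'w4.png')
x=q[0];go(x[0],x[1],.0712,np.degrees(x[2]))
E
```

```text
[ 0.5068 -0.0879  0.2291] [ 1.7998e+02  3.0000e-02 -1.6871e+02] 0.0133
fit [ 0.5065 -0.0929  0.1859] 10.65 0.026
spin 0.67 then shift [ 0.12 -0.5  15.77] at [ 0.5067 -0.0877  0.2289] -168.68 j6 -2.05
```

View pics/w4.png

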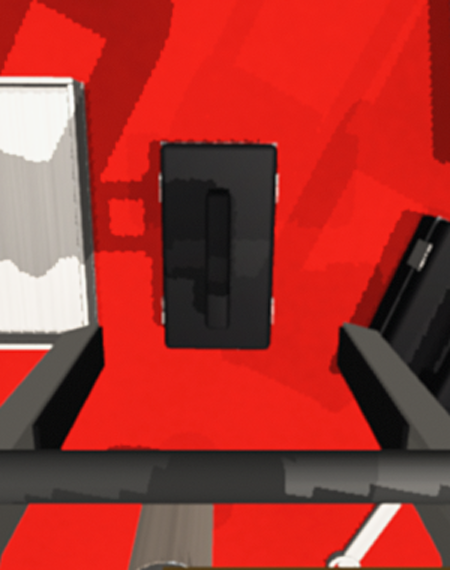

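Request:
play_rows(rows=[{"linear": [0.12, -0.48, 0], "spin": 0.67}, {"linear": [0, 0, 2.5], "spin": 0}, {"linear": [0, 0, 2.5], "spin": 0}, {"linear": [0, 0, 2.5], "spin": 0}, {"linear": [0, 0, 2.5], "spin": 0}, {"linear": [0, 0, 2.5], "spin": 0}, {"linear": [0, 0, 1.7], "spin": 0}, {"linear": [0, 0, 1.1], "spin": 0}, {"linear": [0, 0, 0.5], "spin": 0}, {"linear": [0, 0, 0], "spin": 0}, {"linear": [0, 0, 0], "spin": 0}])

```text
time: 10.43
tool_pos: [0.507, -0.0939, 0.0718]
ee_rot: [-3.141, 0.001, -2.957]
wrist_force: [0.3, 0.1, 0.5]
width: 0.0902
```

Request:
play_rows(claw=0, rows=[{"linear": [0, 0, 0], "spin": 0}, {"linear": [0, 0, 0], "spin": 0}, {"linear": [0, 0, 0], "spin": 0}, {"linear": [0, 0, 0], "spin": 0}, {"linear": [0, 0, 0], "spin": 0}, {"linear": [0, 0, 0], "spin": 0}, {"linear": [0, 0, 0], "spin": 0}, {"linear": [0, 0, 0], "spin": 0}, {"linear": [0, 0, 0], "spin": 0}, {"linear": [0, 0, 0], "spin": 0}, {"linear": [0, 0, 0], "spin": 0}, {"linear": [0, 0, 0], "spin": 0}])

```text
time: 11.43
tool_pos: [0.506, -0.0919, 0.0711]
ee_rot: [3.137, -0.0, -2.957]
wrist_force: [1.1, 1.8, 2.1]
width: 0.0156
```

Request:
play_rows(rows=[{"linear": [0, 0, 0], "spin": 0}, {"linear": [0, 0, 0], "spin": 0}, {"linear": [0, 0, 0], "spin": 0}])

```text
time: 11.68
tool_pos: [0.506, -0.0919, 0.0711]
ee_rot: [3.138, 0.0, -2.957]
wrist_force: [-1.0, 5.1, 3.1]
width: 0.0158
```

Request:
play_rows(rows=[{"linear": [0, 0, -0.5], "spin": 0}, {"linear": [0, 0, -1], "spin": 0}, {"linear": [0, 0, -1], "spin": 0}, {"linear": [0, 0, -0.5], "spin": 0}, {"linear": [0, 0, 0], "spin": 0}, {"linear": [0, 0, 0], "spin": 0}, {"linear": [0, 0, 0], "spin": 0}, {"linear": [0, 0, 0], "spin": 0}])

```text
time: 12.35
tool_pos: [0.5058, -0.0938, 0.1002]
ee_rot: [3.141, -0.001, -2.958]
wrist_force: [0.1, -0.2, -6.8]
width: 0.0159
```

```bash
python3 -c "
from h import *
go(.4472,.2719,.26,-5.0)"
```

```text
spin 15.53 then shift [  9.02  35.92 -15.98] at [ 0.5058 -0.0938  0.1002] -169.47 j6 -2.05
```

Request:
play_rows(rows=[{"linear": [0, 0, -1.5], "spin": 0}, {"linear": [0, 0, -2.5], "spin": 0}, {"linear": [0, 0, -2.5], "spin": 0}, {"linear": [0, 0, -2.5], "spin": 0}, {"linear": [0, 0, -2.5], "spin": 0}, {"linear": [0, 0, -2.5], "spin": 0}, {"linear": [0, 0, -2], "spin": 0}, {"linear": [0, 0, 0], "spin": 5}, {"linear": [0, 0, 0], "spin": 5.5}, {"linear": [0, 0, 0], "spin": 5}])

```text
time: 13.18
tool_pos: [0.5063, -0.0939, 0.2609]
ee_rot: [3.142, 0.0, 3.05]
wrist_force: [0.4, 0.7, -8.5]
width: 0.0158
```

```bash
python3 -c "
from h import *
go(.4472,.2719,.26,-5.0)"
```

```text
spin -0.23 then shift [ 9.07 35.92  0.09] at [ 0.5063 -0.0939  0.2609] 174.77 j6 -1.77
```

Request:
play_rows(rows=[{"linear": [0.4, 1.5, 0], "spin": -0.2}, {"linear": [0.75, 3, 0], "spin": 0}, {"linear": [0.9, 3.6, 0], "spin": 0}, {"linear": [0.9, 3.6, 0], "spin": 0}, {"linear": [0.9, 3.6, 0], "spin": 0}, {"linear": [0.9, 3.6, 0], "spin": 0}, {"linear": [0.9, 3.6, 0], "spin": 0}, {"linear": [0.9, 3.6, 0], "spin": 0}, {"linear": [0.9, 3.6, 0], "spin": 0}, {"linear": [0.8, 3, 0], "spin": 0}, {"linear": [0.5, 2, 0], "spin": 0}, {"linear": [0.3, 1.2, 0], "spin": 0}])

```text
time: 14.18
tool_pos: [0.4448, 0.274, 0.26]
ee_rot: [3.141, -0.002, 3.062]
wrist_force: [0.6, -1.1, -7.1]
width: 0.0157
```

Request:
play_rows(rows=[{"linear": [0, 0, 0], "spin": 0}, {"linear": [0, 0, 0], "spin": 0}, {"linear": [0, 0, 0], "spin": 0}, {"linear": [0, 0, 0], "spin": 0}])

```text
time: 14.52
tool_pos: [0.4464, 0.2701, 0.2608]
ee_rot: [-3.141, 0.0, 3.056]
wrist_force: [-0.9, -0.3, -7.1]
width: 0.0154
```

```bash
python3 - <<'E'
from cf import *
go(.4472,.2719,.2466,-5.0)
s=snap('wrist');save(s,'w5.png',(130,30,430,410),1.5)
t=snap('side');save(t,'s5.png')
# held case: where is it in the tool frame? fit with known z
o=s['obs'];p=o['tool_pos'];m=near(s,'case_a',proj(s,[[p[0],p[1],p[2]+.005-.026]])[0])
q=fit([(s,m)],CASE,[p[0],p[1],np.radians(-5),p[2]+.005-.076],fixz=True)
print(q[0].round(4),np.degrees(q[0][2]).round(2),round(q[1],3))
a=cv2.resize(s['frame'][30:410,130:430,::-1],None,fx=1.3,fy=1.3);b=cv2.resize(t['frame'][60:260,170:370,::-1],(400,494),interpolation=2)
cv2.imwrite('pics/c5.png',np.hstack([a[:494],b]))
E
```

```text
spin 0.12 then shift [-0.07  0.19  1.42] at [0.4464 0.2701 0.2608] 175.12 j6 -1.05
[ 0.4473  0.2681 -0.0853] -4.89 0.328
```

View pics/c5.png

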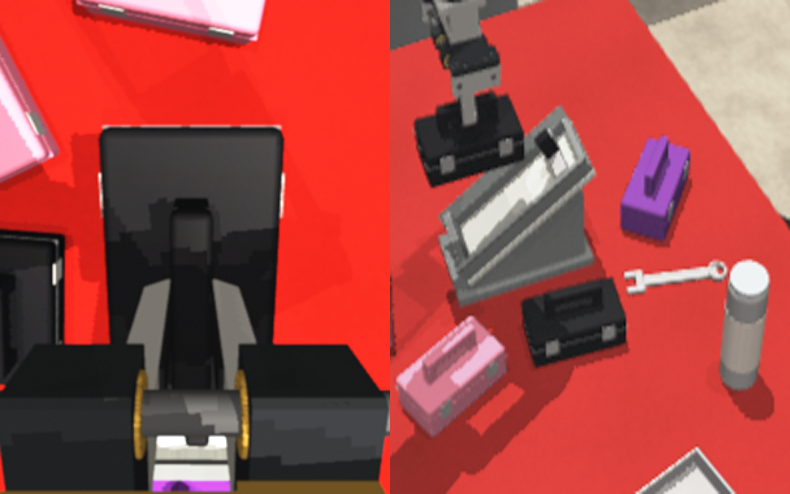

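Request:
play_rows(rows=[{"linear": [-0.07, 0.17, 1.42], "spin": 0.1}, {"linear": [-0.5, 0, 0.87], "spin": 0}, {"linear": [-0.5, 0, 0.87], "spin": 0}, {"linear": [-0.5, 0, 0.87], "spin": 0}, {"linear": [-0.5, 0, 0.87], "spin": 0}, {"linear": [-0.5, 0, 0.87], "spin": 0}, {"linear": [-0.3, 0, 0.52], "spin": 0}, {"linear": [-0.2, 0, 0.35], "spin": 0}, {"linear": [0, 0, 0], "spin": 0}, {"linear": [0, 0, 0], "spin": 0}, {"linear": [0, 0, 0], "spin": 0}])

```text
time: 15.58
tool_pos: [0.4769, 0.2707, 0.1952]
ee_rot: [3.141, 0.001, 3.057]
wrist_force: [-0.1, 0.3, -6.7]
width: 0.0158
```

Request:
play_rows(rows=[{"linear": [-0.1, 0, 0.17], "spin": 0}, {"linear": [-0.1, 0, 0.17], "spin": 0}, {"linear": [-0.1, 0, 0.17], "spin": 0}, {"linear": [0, 0, 0], "spin": 0}])

```text
time: 15.92
tool_pos: [0.4796, 0.2702, 0.189]
ee_rot: [-3.141, -0.0, 3.057]
wrist_force: [0.4, 0.2, -8.1]
width: 0.0159
```

Request:
play_rows(rows=[{"linear": [-0.1, -0.05, 0.17], "spin": 0}, {"linear": [-0.1, 0, 0.17], "spin": 0}, {"linear": [0, 0, 0], "spin": 0}, {"linear": [0, 0, 0], "spin": 0}])

```text
time: 16.25
tool_pos: [0.4815, 0.2695, 0.1857]
ee_rot: [-3.141, -0.001, 3.057]
wrist_force: [-0.7, -0.1, -6.7]
width: 0.016
```

Request:
play_rows(rows=[{"linear": [0, 0, 0.2], "spin": 0}, {"linear": [0, 0, 0.2], "spin": 0}, {"linear": [0, 0, 0], "spin": 0}, {"linear": [0, 0, 0], "spin": 0}])

```text
time: 16.58
tool_pos: [0.4814, 0.27, 0.1832]
ee_rot: [3.14, 0.001, 3.057]
wrist_force: [-3.5, -0.2, -1.5]
width: 0.0158
```

Request:
play_rows(rows=[{"linear": [0.32, 0, 0.34], "spin": 0}, {"linear": [0.32, 0, 0.34], "spin": 0}, {"linear": [0.29, 0, 0.37], "spin": 0}, {"linear": [0.29, 0, 0.37], "spin": 0}, {"linear": [0, 0, 0], "spin": 0}])

```text
time: 17.0
tool_pos: [0.4683, 0.2709, 0.1666]
ee_rot: [-3.142, -0.002, 3.058]
wrist_force: [-3.0, 1.0, -1.3]
width: 0.0156
```

```bash
python3 - <<'E'
from h import *
o=robot.get_obs();print(o['wrist_force'],o['wrist_torque'],o['tool_pos'])
t=snap('side');save(t,'s6.png',(180,80,300,210),4)
E
```

```text
[-2.9523055   1.00205349 -1.28222253] [0.28042421 0.39197845 0.04345136] [0.46831873 0.27086796 0.16655121]
```

View pics/s6.png

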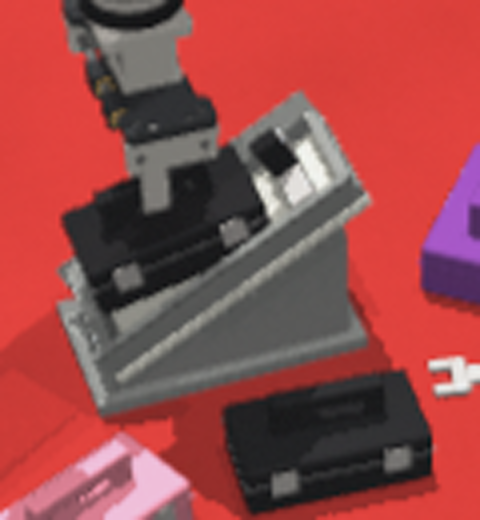

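Request:
play_rows(rows=[{"linear": [0.25, 0, 0.39], "spin": 0}, {"linear": [0.25, 0, 0.39], "spin": 0}, {"linear": [0.22, 0, 0.41], "spin": 0}, {"linear": [0.22, 0, 0.41], "spin": 0}, {"linear": [0, 0, 0], "spin": 0}])

```text
time: 17.47
tool_pos: [0.4596, 0.2713, 0.1503]
ee_rot: [-3.141, -0.001, 3.057]
wrist_force: [-2.5, 1.9, -2.7]
width: 0.0158
```

Request:
play_rows(rows=[{"linear": [0.18, 0, 0.43], "spin": 0}, {"linear": [0.18, 0, 0.43], "spin": 0}, {"linear": [0, 0, 0], "spin": 0}, {"linear": [0, 0, 0], "spin": 0}])

```text
time: 17.8
tool_pos: [0.4572, 0.2719, 0.1435]
ee_rot: [3.141, 0.002, 3.057]
wrist_force: [-0.9, 1.4, -0.3]
width: 0.0159
```

Request:
play_rows(rows=[{"linear": [0.09, 0, 0.25], "spin": 0}, {"linear": [0.08, 0, 0.25], "spin": 0}, {"linear": [0, 0, 0], "spin": 0}, {"linear": [0, 0, 0], "spin": 0}])

```text
time: 18.13
tool_pos: [0.4566, 0.2723, 0.1413]
ee_rot: [3.139, 0.006, 3.056]
wrist_force: [-2.4, 1.5, 7.8]
width: 0.0157
```

```bash
python3 - <<'E'
from h import *
o=robot.get_obs();print(o['wrist_force'],o['wrist_torque'],o['tool_pos'])
E
```

```text
[-2.41465986  1.5454656   7.77804975] [ 0.12706168  0.01643492 -0.07516459] [0.45660756 0.27225825 0.14130955]
```

Request:
play_rows(rows=[{"linear": [0, -0.05, -0.12], "spin": 0}, {"linear": [0, 0, 0], "spin": 0}])

```text
time: 18.3
tool_pos: [0.4565, 0.2721, 0.1413]
ee_rot: [3.139, 0.005, 3.057]
wrist_force: [0.2, 2.9, 6.6]
width: 0.0159
```

Request:
play_rows(claw=6, rows=[{"linear": [0, 0, 0], "spin": 0}, {"linear": [0, 0, 0], "spin": 0}, {"linear": [0, 0, 0], "spin": 0}, {"linear": [0, 0, 0], "spin": 0}, {"linear": [0, 0, 0], "spin": 0}, {"linear": [0, 0, 0], "spin": 0}])

```text
time: 18.8
tool_pos: [0.4545, 0.2711, 0.1388]
ee_rot: [-3.141, -0.001, 3.057]
wrist_force: [0.6, 0.2, -0.4]
width: 0.0528
```

Request:
play_rows(rows=[{"linear": [0, 0, -1], "spin": 0}, {"linear": [0, 0, -2], "spin": 0}, {"linear": [0, 0, -3], "spin": 0}, {"linear": [0, 0, -4], "spin": 0}, {"linear": [0, 0, -3], "spin": 0}, {"linear": [0, 0, 0], "spin": 0}, {"linear": [0, 0, 0], "spin": 0}, {"linear": [0, 0, 0], "spin": 0}])

```text
time: 19.47
tool_pos: [0.4545, 0.2713, 0.269]
ee_rot: [-3.141, -0.001, 3.057]
wrist_force: [-0.3, -0.3, -0.8]
width: 0.0601
```

```bash
python3 - <<'E'
from h import *
s=snap('wrist');t=snap('side');print(s['obs']['tool_pos'],s['obs']['wrist_force'])
a=cv2.resize(s['frame'][30:410,130:430,::-1],None,fx=1.3,fy=1.3);b=cv2.resize(t['frame'][80:210,180:285,::-1],(400,494),interpolation=2)
cv2.imwrite('pics/c7.png',np.hstack([a[:494],b]))
E
```

```text
[0.45454006 0.27127122 0.2690134 ] [-0.31115256 -0.33047839 -0.78293561]
```

View pics/c7.png

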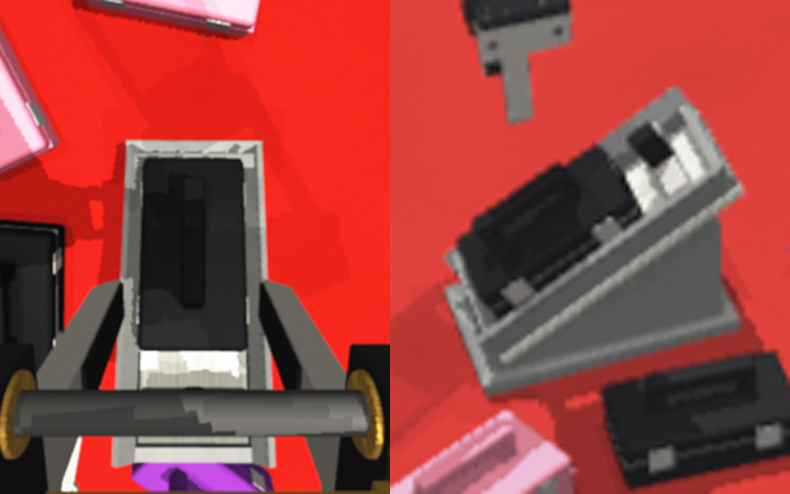

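Request:
play_rows(claw=0, rows=[{"linear": [-1.5, 0, 0], "spin": 0}, {"linear": [-2.5, 0, 0], "spin": 0}, {"linear": [-2.5, 0, 0], "spin": 0}, {"linear": [-2.5, 0, 0], "spin": 0}, {"linear": [-2.5, 0, 0], "spin": 0}, {"linear": [-1.8, 0, 0], "spin": 0}, {"linear": [-1, 0, 0], "spin": 0}, {"linear": [0, 0, 0], "spin": 0}, {"linear": [0, 0, 0], "spin": 0}, {"linear": [0, 0, 0], "spin": 0}, {"linear": [0, 0, 0], "spin": 0}])

```text
time: 20.48
tool_pos: [0.5963, 0.2595, 0.2693]
ee_rot: [-3.142, -0.001, 3.057]
wrist_force: [-0.5, 0.5, -0.4]
width: 0.0009
```

```bash
python3 -c "
from h import *
o=robot.get_obs();print(o['width']);go(.5967,.2588,.203,-5)"
```

```text
0.0009131973075288088
spin 0.18 then shift [-0.04 -0.07  6.63] at [0.5963 0.2595 0.2693] 175.18 j6 -1.16
```

Request:
play_rows(rows=[{"linear": [0, -0.05, 2], "spin": 0}, {"linear": [0, 0, 2.5], "spin": 0}, {"linear": [0, 0, 1.5], "spin": 0}, {"linear": [0, 0, 0.6], "spin": 0}, {"linear": [0, 0, 0], "spin": 0}, {"linear": [0, 0, 0], "spin": 0}])

```text
time: 20.98
tool_pos: [0.597, 0.259, 0.2043]
ee_rot: [3.141, 0.001, 3.057]
wrist_force: [0.2, 0.4, -0.0]
width: 0.0008
```

Request:
play_rows(rows=[{"linear": [0.43, 0, 0.25], "spin": 0}, {"linear": [0.43, 0, 0.25], "spin": 0}, {"linear": [0.43, 0, 0.25], "spin": 0}, {"linear": [0.43, 0, 0.25], "spin": 0}, {"linear": [0, 0, 0], "spin": 0}])

```text
time: 21.4
tool_pos: [0.5794, 0.2605, 0.1938]
ee_rot: [3.141, 0.001, 3.057]
wrist_force: [-0.2, 0.0, 0.8]
width: 0.0004
```

Request:
play_rows(rows=[{"linear": [0.43, 0, 0.25], "spin": 0}, {"linear": [0.43, 0, 0.25], "spin": 0}, {"linear": [0.26, 0, 0.15], "spin": 0}])

```text
time: 21.65
tool_pos: [0.5685, 0.2613, 0.1869]
ee_rot: [3.141, 0.0, 3.057]
wrist_force: [1.1, 0.6, 1.4]
width: 0.0001
```

```bash
python3 - <<'E'
from bedfit import *
o=robot.get_obs();print(o['tool_pos'],o['wrist_force'],o['wrist_torque'])
t=snap('side')
a=cv2.resize(t['frame'][70:200,190:310,::-1],None,fx=4,fy=4,interpolation=2)
cv2.imwrite('pics/c8.png',a)
E
```

```text
[ 0.5064  0.2667 -0.0865  0.0782] -4.955507487162492
[-0.8 -0.9 -1.1  0.9  0.8  0.8 -1.4 -1.3 -0.9  0.1  0.6  1.8 -2.3]
[0.56848399 0.26134632 0.1868845 ] [1.12421923 0.64115742 1.37431731] [ 0.15107033 -0.06350678 -0.00200378]
```

View pics/c8.png

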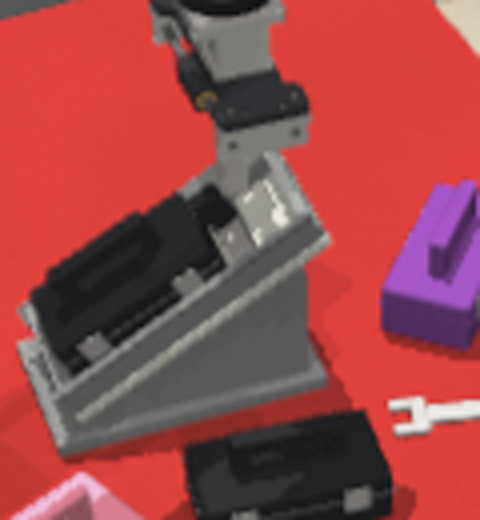

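Request:
play_rows(rows=[{"linear": [0.26, 0, 0.15], "spin": 0}, {"linear": [0.26, 0, 0.15], "spin": 0}, {"linear": [0, 0, 0], "spin": 0}])

```text
time: 21.95
tool_pos: [0.5638, 0.2616, 0.184]
ee_rot: [3.141, 0.001, 3.057]
wrist_force: [1.8, 0.4, 1.9]
width: 0.0006
```

Request:
play_rows(rows=[{"linear": [0.26, 0, 0.15], "spin": 0}, {"linear": [0.17, 0, 0.1], "spin": 0}, {"linear": [0, 0, 0], "spin": 0}])

```text
time: 22.2
tool_pos: [0.563, 0.2617, 0.1839]
ee_rot: [3.14, 0.011, 3.056]
wrist_force: [8.3, -0.3, 4.9]
width: 0.0003
```

Request:
play_rows(rows=[{"linear": [0.26, 0, 0.15], "spin": 0}, {"linear": [0.17, 0, 0.1], "spin": 0}, {"linear": [0, 0, 0], "spin": 0}, {"linear": [0, 0, 0], "spin": 0}])

```text
time: 22.53
tool_pos: [0.5625, 0.2617, 0.1838]
ee_rot: [3.138, 0.02, 3.054]
wrist_force: [14.5, -0.8, 6.6]
width: 0.0005
```

```bash
python3 - <<'E'
from h import *
o=robot.get_obs();print(o['tool_pos'],o['wrist_force'],o['wrist_torque'])
E
```

```text
[0.56253073 0.26174993 0.18382069] [14.53169498 -0.84144216  6.63318813] [-0.26870016 -2.72653618  0.02173342]
```

Request:
play_rows(rows=[{"linear": [-0.87, 0, -0.5], "spin": 0}, {"linear": [-0.87, 0, -0.5], "spin": 0}, {"linear": [-0.87, 0, -0.5], "spin": 0}, {"linear": [0, 0, -2.5], "spin": 0}, {"linear": [0, 0, -2.5], "spin": 0}, {"linear": [0, 0, -1.8], "spin": 0}, {"linear": [2.3, 0, 0], "spin": 0}, {"linear": [2.5, 0, 0], "spin": 0}, {"linear": [2.5, 0, 0], "spin": 0}, {"linear": [1.5, 0, 0], "spin": 0}, {"linear": [0, 0, 0], "spin": 0}, {"linear": [0, 0, 0], "spin": 0}])

```text
time: 23.53
tool_pos: [0.4928, 0.2676, 0.2617]
ee_rot: [-3.141, -0.001, 3.058]
wrist_force: [0.4, -0.4, -0.4]
width: -0.0
```

Request:
play_rows(claw=9, rows=[{"linear": [0, 0, 0], "spin": 0}, {"linear": [0, 0, 0], "spin": 0}, {"linear": [0, 0, 0], "spin": 0}, {"linear": [0, 0, 0], "spin": 0}])

```text
time: 23.87
tool_pos: [0.4941, 0.2674, 0.2614]
ee_rot: [-3.141, -0.001, 3.056]
wrist_force: [0.6, -0.3, 0.1]
width: 0.0234
```

```bash
cat > chk.py <<'E'
from bedfit import *
s2=snap('wrist');print(s2['obs']['tool_pos'].round(4),abs(s2['obs']['qvel']).max().round(4))
a=cv2.resize(s2['frame'][70:360,180:370,::-1],None,fx=2,fy=2,interpolation=2)
t=snap('side');b=cv2.resize(t['frame'][80:210,190:290,::-1],(400,580),interpolation=2)
cv2.imwrite('pics/c9.png',np.hstack([a,b[:580]]))
pickle.dump(s2,open('w9.pkl','wb'))
E
python3 chk.py
```

```text
[ 0.5064  0.2667 -0.0865  0.0782] -4.955507487162492
[-0.8 -0.9 -1.1  0.9  0.8  0.8 -1.4 -1.3 -0.9  0.1  0.6  1.8 -2.3]
[0.4941 0.2674 0.2614] 0.006
```

View pics/c9.png

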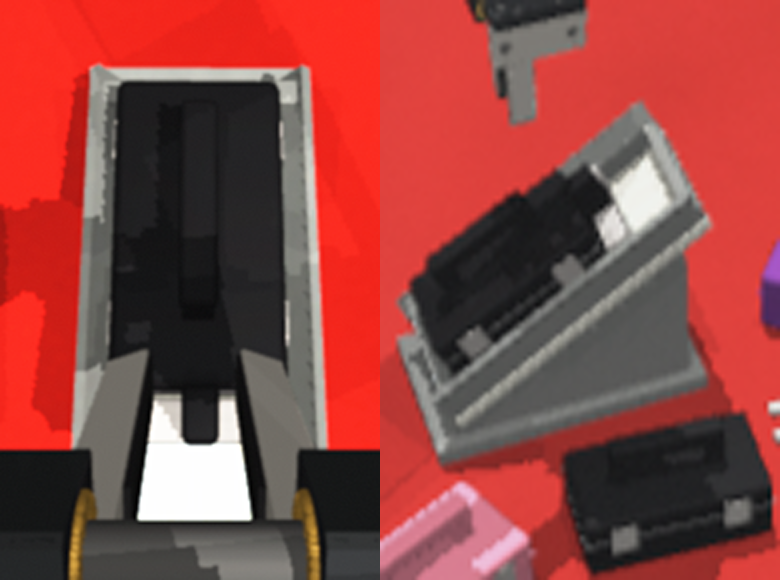

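```bash
python3 -c "
from h import *
go(.533,.0885,.23,-9.6)"
```

```text
spin 4.71 then shift [ -6.84 -16.99   3.15] at [0.4939 0.2674 0.2615] 175.11 j6 -1.09
```

Request:
play_rows(claw=9.2, rows=[{"linear": [0, 0, 0], "spin": 4.71}, {"linear": [-0.5, -1.4, 0], "spin": 0}, {"linear": [-1.05, -2.6, 0], "spin": 0}, {"linear": [-1.05, -2.6, 0.3], "spin": 0}, {"linear": [-1.05, -2.6, 0.7], "spin": 0}, {"linear": [-1.05, -2.6, 0.7], "spin": 0}, {"linear": [-1.05, -2.6, 0.7], "spin": 0}, {"linear": [-1.05, -2.6, 0.7], "spin": 0}, {"linear": [0, 0, 0], "spin": 0}, {"linear": [0, 0, 0], "spin": 0}, {"linear": [0, 0, 0], "spin": 0}, {"linear": [0, 0, 0], "spin": 0}])

```text
time: 24.97
tool_pos: [0.5324, 0.0896, 0.2314]
ee_rot: [3.141, 0.001, 2.976]
wrist_force: [1.1, -0.3, -0.6]
width: 0.0918
```

```bash
python3 - <<'E'
from cf import *
q,s=casefit(.533,.0885,-.167)
x=q[0];go(x[0],x[1],.0712,np.degrees(x[2]))
E
```

```text
[0.5324 0.0896 0.2314] [1.7996e+02 4.0000e-02 1.7050e+02] 0.0103
fit [ 0.5334  0.0869 -0.1661] -9.52 0.027
spin 0.05 then shift [-0.15 -0.27 16.02] at [0.5323 0.0898 0.2314] 170.53 j6 -1.34
```

Request:
play_rows(rows=[{"linear": [-0.12, -0.2, 0], "spin": 0}, {"linear": [0, 0, 2.5], "spin": 0}, {"linear": [0, 0, 2.5], "spin": 0}, {"linear": [0, 0, 2.5], "spin": 0}, {"linear": [0, 0, 2.5], "spin": 0}, {"linear": [0, 0, 2.5], "spin": 0}, {"linear": [0, 0, 1.7], "spin": 0}, {"linear": [0, 0, 1.2], "spin": 0}, {"linear": [0, 0, 0.6], "spin": 0}, {"linear": [0, 0, 0], "spin": 0}, {"linear": [0, 0, 0], "spin": 0}])

```text
time: 25.98
tool_pos: [0.5337, 0.0867, 0.0717]
ee_rot: [3.141, 0.001, 2.975]
wrist_force: [-0.4, 0.8, -0.1]
width: 0.0921
```

Request:
play_rows(claw=0, rows=[{"linear": [0, 0, 0], "spin": 0}, {"linear": [0, 0, 0], "spin": 0}, {"linear": [0, 0, 0], "spin": 0}, {"linear": [0, 0, 0], "spin": 0}, {"linear": [0, 0, 0], "spin": 0}, {"linear": [0, 0, 0], "spin": 0}, {"linear": [0, 0, 0], "spin": 0}, {"linear": [0, 0, 0], "spin": 0}, {"linear": [0, 0, 0], "spin": 0}, {"linear": [0, 0, 0], "spin": 0}, {"linear": [0, 0, 0], "spin": 0}, {"linear": [0, 0, 0], "spin": 0}])

```text
time: 26.98
tool_pos: [0.5335, 0.0875, 0.0713]
ee_rot: [3.139, 0.001, 2.975]
wrist_force: [0.8, 3.6, -2.7]
width: 0.016
```

Request:
play_rows(rows=[{"linear": [0, 0, 0], "spin": 0}, {"linear": [0, 0, 0], "spin": 0}, {"linear": [0, 0, 0], "spin": 0}])

```text
time: 27.23
tool_pos: [0.5332, 0.0868, 0.0709]
ee_rot: [3.141, 0.0, 2.975]
wrist_force: [-0.3, 1.3, 1.3]
width: 0.0159
```

Request:
play_rows(rows=[{"linear": [0, 0, -0.5], "spin": 0}, {"linear": [0, 0, -1.5], "spin": 0}, {"linear": [0, 0, -2.5], "spin": 0}, {"linear": [0, 0, -2.5], "spin": 0}, {"linear": [0, 0, -2.5], "spin": 0}, {"linear": [0, 0, -2.5], "spin": 0}, {"linear": [0, 0, -2], "spin": 0}, {"linear": [0, 0, 0], "spin": -6.8}, {"linear": [0, 0, 0], "spin": -6.8}, {"linear": [0, 0, 0], "spin": -6.8}, {"linear": [0, 0, 0], "spin": 0}])

```text
time: 28.15
tool_pos: [0.5326, 0.0859, 0.2102]
ee_rot: [-3.141, -0.002, -2.951]
wrist_force: [-1.1, -0.3, -2.8]
width: 0.0158
```

```bash
python3 -c "
from h import *
go(.520,-.2525,.21,11.1);print(robot.get_obs()['wrist_force'],robot.get_obs()['width'])"
```

```text
spin -0.19 then shift [ 7.750e+00 -3.297e+01  2.000e-02] at [0.5326 0.0859 0.2102] -169.09 j6 -1.71
[-1.08547782 -0.34423806 -2.77747283] 0.015818079564727836
```

Request:
play_rows(rows=[{"linear": [0.3, -1.4, 0], "spin": -0.2}, {"linear": [0.65, -2.8, 0], "spin": 0}, {"linear": [0.8, -3.3, 0], "spin": 0}, {"linear": [0.8, -3.3, 0], "spin": 0}, {"linear": [0.8, -3.3, 0], "spin": 0}, {"linear": [0.8, -3.3, 0], "spin": 0}, {"linear": [0.8, -3.3, 0], "spin": 0}, {"linear": [0.8, -3.3, 0], "spin": 0}, {"linear": [0.8, -3.3, 0], "spin": 0}, {"linear": [0.6, -2.8, 0], "spin": 0}, {"linear": [0.4, -1.9, 0], "spin": 0}, {"linear": [0.2, -1, 0], "spin": 0}])

```text
time: 29.15
tool_pos: [0.5191, -0.2551, 0.2098]
ee_rot: [3.141, -0.002, -2.955]
wrist_force: [-0.7, 0.3, -3.7]
width: 0.0158
```

Request:
play_rows(rows=[{"linear": [0, 0, 0], "spin": 0}, {"linear": [0, 0, 0], "spin": 0}, {"linear": [0, 0, 0], "spin": 0}])

```text
time: 29.4
tool_pos: [0.5202, -0.2509, 0.2107]
ee_rot: [3.14, -0.0, -2.949]
wrist_force: [-0.5, 0.4, -2.3]
width: 0.0154
```

```bash
python3 - <<'E'
from h import *
go(.520,-.2525,.076,11.1)
s=snap('wrist');t=snap('top')
for n,a in(('wrist',s),('top',t)):
    print(n,[(round(d['conf'],2),np.round(d['box']).tolist()) for d in finder.silhouettes(a,'tray')][:2])
for p in((.520,-.2525),(.5188,-.2504)):
    r=R.from_euler('z',11.1,degrees=True).as_matrix()
    print(proj(s,TRAY[0]@r.T+[p[0],p[1],0]).min(0).round(),proj(s,TRAY[0]@r.T+[p[0],p[1],0]).max(0).round())
E
```

```text
spin -0.04 then shift [ 0.05 -0.15 13.47] at [ 0.5202 -0.2509  0.2107] -168.94 j6 -2.31
wrist [(0.76, [276.0, 112.0, 126.0, 26.0])]
top [(0.66, [331.0, 197.0, 53.0, 61.0])]
[214.  99.] [340. 285.]
[217.  98.] [343. 284.]
```

Request:
play_rows(rows=[{"linear": [0.05, -0.15, 1.5], "spin": 0}, {"linear": [0, 0, 2.5], "spin": 0}, {"linear": [0, 0, 2.5], "spin": 0}, {"linear": [0, 0, 2.5], "spin": 0}, {"linear": [0, 0, 2], "spin": 0}, {"linear": [0, 0, 1.2], "spin": 0}, {"linear": [0, 0, 0.7], "spin": 0}, {"linear": [0, 0, 0.4], "spin": 0}, {"linear": [0, 0, 0.1], "spin": 0}, {"linear": [0, 0, 0], "spin": 0}, {"linear": [0, 0, 0], "spin": 0}])

```text
time: 30.52
tool_pos: [0.5208, -0.2543, 0.0784]
ee_rot: [-3.14, 0.002, -2.949]
wrist_force: [-0.2, 0.3, -2.6]
width: 0.0159
```

Request:
play_rows(rows=[{"linear": [0, 0, 0.1], "spin": 0}, {"linear": [0, 0, 0.1], "spin": 0}, {"linear": [0, 0, 0], "spin": 0}, {"linear": [0, 0, 0], "spin": 0}])

```text
time: 30.85
tool_pos: [0.52, -0.2539, 0.075]
ee_rot: [-3.141, 0.0, -2.949]
wrist_force: [0.1, 1.0, -2.6]
width: 0.0152
```

Request:
play_rows(rows=[{"linear": [0, 0, 0.1], "spin": 0}, {"linear": [0, 0, 0], "spin": 0}, {"linear": [0, 0, 0], "spin": 0}])

```text
time: 31.1
tool_pos: [0.52, -0.2538, 0.0748]
ee_rot: [-3.141, 0.0, -2.949]
wrist_force: [-1.7, 2.2, 3.8]
width: 0.0157
```

Request:
play_rows(rows=[{"linear": [0, 0, 0.1], "spin": 0}, {"linear": [0, 0, 0], "spin": 0}, {"linear": [0, 0, 0], "spin": 0}])

```text
time: 31.35
tool_pos: [0.52, -0.2536, 0.0747]
ee_rot: [-3.141, 0.001, -2.949]
wrist_force: [-3.4, 3.6, 6.9]
width: 0.0155
```

Contact with the tray floor at the expected height (0.075). Release and retreat.

Request:
play_rows(claw=9, rows=[{"linear": [0, 0, -0.1], "spin": 0}, {"linear": [0, 0, 0], "spin": 0}, {"linear": [0, 0, 0], "spin": 0}, {"linear": [0, 0, 0], "spin": 0}, {"linear": [0, 0, 0], "spin": 0}, {"linear": [0, 0, 0], "spin": 0}])

```text
time: 31.85
tool_pos: [0.52, -0.2539, 0.0736]
ee_rot: [3.141, -0.0, -2.949]
wrist_force: [0.0, 1.0, -0.8]
width: 0.0524
```

Request:
play_rows(rows=[{"linear": [0, 0, -1], "spin": 0}, {"linear": [0, 0, -2], "spin": 0}, {"linear": [0, 0, -3], "spin": 0}, {"linear": [0, 0, -3.5], "spin": 0}, {"linear": [0, 0, -3.5], "spin": 0}, {"linear": [0, 0, -2], "spin": 0}, {"linear": [0, 0, 0], "spin": 0}, {"linear": [0, 0, 0], "spin": 0}, {"linear": [0, 0, 0], "spin": 0}])

```text
time: 32.6
tool_pos: [0.5195, -0.2535, 0.2225]
ee_rot: [3.14, -0.001, -2.949]
wrist_force: [0.3, 0.2, -0.5]
width: 0.0899
```

```bash
python3 - <<'E'
from cf import *
q,s=casefit(.52,-.2535,.193,None,.004)
import bedfit as b
p=[.5064,.2668,-.087,.085]
t,sd=snap('top'),snap('side')
for n,a,c,k in(('top',t,(156,200),(156,180)),('side',sd,(228,145),(245,125))):
    for nm,uv in(('case_a',c),('keeper_knob',k)):
        m=near(a,nm,np.array(uv));ys,xs=np.where(m);print(n,nm,'meas',xs.min(),ys.min(),xs.max()+1,ys.max()+1)
        for bx in ((-.0225,-.0175,-.0125,-.0075) if nm=='case_a' else (.03,.035,.04)):
            P=np.vstack(CASE)+[bx,0,0] if nm=='case_a' else np.vstack([boxpts(.0925,.1125,-.043,.043,0.005,.026),b.KN])-[bx,0,0]
            uvp=proj(a,b.bw(p,P))+.5;print('  ',bx,uvp.min(0).round(1),uvp.max(0).round(1))
for k,uv in(('spray_can',(278,120)),('wrench',(215,131)),('screwdriver',(400,197))):
    L=finder.silhouettes(t,k);print(k,[np.round(d['box']).tolist() for d in L])
E
```

```text
[ 0.5195 -0.2535  0.2225] [ 1.7991e+02 -8.0000e-02 -1.6897e+02] 0.0322
fit [ 0.5191 -0.2558  0.189 ] 10.83 0.034
[ 0.5064  0.2667 -0.0865  0.0782] -4.955507487162492
[-0.8 -0.9 -1.1  0.9  0.8  0.8 -1.4 -1.3 -0.9  0.1  0.6  1.8 -2.3]
top case_a meas 139 180 172 235
   -0.0225 [139.6 179.7] [173.5 237. ]
   -0.0175 [139.5 178.1] [173.5 235.4]
   -0.0125 [139.4 176.4] [173.5 233.8]
   -0.0075 [139.3 174.7] [173.5 232.2]
top keeper_knob meas 141 171 171 186
   0.03 [140.5 170.2] [173.4 185.8]
   0.035 [140.6 171.9] [173.5 187.5]
   0.04 [140.7 173.5] [173.5 189.2]
side case_a meas 199 142 226 162
   -0.0225 [195.  118.8] [248.1 170. ]
   -0.0175 [196.2 117.9] [249.3 169.1]
   -0.0125 [197.4 116.9] [250.6 168.2]
   -0.0075 [198.6 116. ] [251.9 167.4]Traceback (most recent call last):
  File "<stdin>", line 8, in <module>
  File "h.py", line 47, in near
    return min(L,key=lambda d:np.hypot(*(np.array(d['box'][:2])-uv)))['pixels']
           ~~~^^^^^^^^^^^^^^^^^^^^^^^^^^^^^^^^^^^^^^^^^^^^^^^^^^^^^^^
ValueError: min() iterable argument is empty
```

```bash
python3 - <<'E'
from h import *
t=snap('top')
for k in('spray_can','wrench','screwdriver'): print(k,[np.round(d['box']).tolist() for d in finder.silhouettes(t,k)])
o=robot.get_obs();print(o['time'],o['wrist_force'])
print(robot.close_job())
E
```

```text
spray_can [[278.0, 121.0, 21.0, 35.0], [217.0, 132.0, 24.0, 48.0]]
wrench [[216.0, 132.0, 26.0, 51.0]]
screwdriver [[401.0, 208.0, 9.0, 32.0]]
33.2 [ 0.00244184 -0.77812183  0.13278245]
the job is handed in; nothing more can be done
None
```

The job is handed in at 33 s on the robot's clock. The full case is in the dock with the keeper tight against it, and the empty case is in the tray.

- **Which is full:** The case beside the dock pulled about 3 N when lifted, so it is empty. I set it back down. The case beside the tray pulled about 7 N, so it is full.
- **Dock:** I lowered the full case into the pocket, let it pivot onto the slope and released it. I then pushed the keeper down the slope until it stopped at about 16 N. The wrist and side pictures showed the case square and against the lip. The top view agreed: case at about bed x = -17.5 to -20 mm, keeper at about 0.033 to 0.035.
- **Tray:** I placed the empty case last. It touched the tray floor at the expected height, and a later fit put it about 3 mm from the tray's centre and square within half a degree.

**Checks that disagreed or failed:**
- **Bed position:** My measurement along the slope was uncertain by about 4 mm, so I judged "home" by the hard stop and the pictures rather than by that number.
- **Side view at the end:** The detector found only part of the docked case and missed the keeper, so that check gave nothing.
- **Screwdriver:** Its box at the end covered only part of it (box centre at row 208 instead of 197), so it does not confirm the position; the arm never went near it.
- **Spray can and wrench:** Both were within about 1 pixel of where they started.

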